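# Refit the bezel and the knob of the lathe's speed control and hold it pressed in

## Task

Lay the loose metal bezel ring into the round recess in the top of the control box, narrow spigot down and wide flange up, until it lies flat and fully home, and let go of it. Then take the round black knob, turn it so that the flat in its bore matches the flat on the spindle, push it fully onto the spindle, and keep pressing so that the sprung spindle is held pushed right in: finish like that, while the robot is still pressing the knob and holding the spindle in. Leave the cup, the tin and the offcut where they are.

Things in the scene. Friction and masses are not known exactly. Their poses are not given: they have to be found in the camera images.
- control_box: grey metal box fixed on the bench, 150 mm (its x) by 130 mm (its y), 50 mm high; a black cable gland stub sticks out 22 mm from its +x side. Origin: centre of its underside, on the bench top. The recess and the spindle are at the centre of its flat top.
- recess (a point): centre of the round recess in the box's top, at the level of the top face (50 mm over the bench). Recess: diameter 50 mm, 6 mm deep; in its middle stands the spindle. z up. The seated bezel rests with its flange on the top face, its spigot 5 mm down in the recess.
- spindle_tip (a point): tip of the upright steel D-shaft in the middle of the recess; x points level, straight out of the flat of the D; z up. Shaft: diameter 18, flat 4.5 from the axis, 19 long, last 3 tapered in by 2 (mm). Under it a round shoulder, diameter 22, 4 thick. Spindle out: the shoulder's top is 20 and the tip 39 mm above the box's top. Stiff to turn (0.12 N m).
- spindle (a joint): push-in travel of the spindle against its spring, m: 0 fully out, 0.006 fully in; takes about 4 N to start and 10 N to hold fully in; springs back when released.
- dial (a joint): turning angle of the spindle about the vertical in the box, rad; 0: flat toward the box's -x (the robot's side); grows counter-clockwise seen from above.
- bezel_mid (a point): centre, half-way up (7.5 mm above the underside), of the loose aluminium bezel ring (about 80 g), 15 mm high: spigot of diameter 46, 5 high, below; flange of diameter 54, 10 high, above; through hole of diameter 30. It lies on the bench flange up; z up. Seated, this point is 2.5 mm above the box's top. Grip the flange across its outside.
- knob_mid (a point): centre, half-way up, of the loose round black knob (60 g), diameter 38, 36 high, standing bore down. A metal pointer bar on its top, 17x5, 2 proud, runs from centre to rim: x points along it, and the bore's flat is on that side; z up. Bore: diameter 21, flat 6 from the axis, 20 deep. Fully on, it rests on the shoulder, this point 1 mm below the spindle's tip. It needs at most 1.5 rad of turning.
- cup_mid (a point): bystander: turned wooden cup, diameter 66 mm, 55 mm high, behind the box; point half-way up
- tin_mid (a point): bystander: metal wax tin, diameter 66 mm, 28 mm high; point half-way up
- offcut_mid (a point): bystander: pale wooden offcut, 42 x 58 x 26 mm; point half-way up
- desk_lamp: black work lamp, part of the room and always in the same place: keep the arm clear of it. Its round shade hangs over the bench at x 0.55 to 0.72, y -0.36 to -0.16, z 0.47 to 0.63 m; its foot stands at x 0.75, y 0.22, and its lower arm leans away from the robot.

How it is judged (in metres and radians):
On the way, in this order (a step that is already met when the one before it is completed fails the run):
1. the bezel lies home in the recess, spigot down, and is let go (horizontal distance between bezel_mid and recess below 0.004 m and z of bezel_mid in the frame of recess below 0.0045 m and angle between bezel_mid's own z axis and vertical below 0.08 rad and contact force between the fingers and bezel below 0.1 N), for 0.2 s.
2. the knob is pushed fully onto the D-spindle (horizontal distance between knob_mid and spindle_tip below 0.004 m and z of knob_mid in the frame of spindle_tip below 0.0015 m and angle between the x axis of knob_mid and the x axis of spindle_tip, either way round below 0.4 rad), for 0.2 s.
At the end, for the whole second after the job is handed in: Bezel flat in the recess, spigot down (4 mm of centre, 2 mm of home); knob upright, fully on the spindle (2.5 mm of the shoulder, flats matching); the robot still presses it, the spindle held in more than 4.5 of its 6 mm through the last second (all of step 2 and horizontal distance between bezel_mid and recess below 0.004 m and z of bezel_mid in the frame of recess below 0.0045 m and angle between bezel_mid's own z axis and vertical below 0.08 rad and angle between knob_mid's own z axis and vertical below 0.12 rad and value of joint spindle above 0.0045 m and contact force between any of the fingers, the arm and knob above 1 N); the arm keeps its last pose, push and grip.
It fails at once if the cup is moved by more than 30 mm (distance of cup_mid from where it was at the start of the episode above 0.03 m).
It fails at once if the tin is moved by more than 30 mm (distance of tin_mid from where it was at the start of the episode above 0.03 m).
It fails at once if the offcut is moved by more than 30 mm (distance of offcut_mid from where it was at the start of the episode above 0.03 m).
It also fails if it takes over 58 s, if anything falls off the work surface, if the arm or the gripper's body presses on something with over 40 N, if the wrist force passes 120 N, or if a joint passes its speed limit or range.

## Robot

A 6-joint arm with a two-finger parallel gripper is mounted at the origin on a cart in front of the work surface, level with it; the furniture and walls round the work are solid. World frame = base frame: x ahead of the robot, y to its left, z up, the work surface at z = 0. Lengths are in mm, angles in degrees, forces in N, time in s.
With the tool pointing down it reaches from about 350 to 850 mm from the base axis. Payload 8.1 kg.
Tool frame: the origin (TCP) lies on the centre line of the jaws, within the pads' length; the fingertips stand 19 mm ahead of it and the grasp point (between the pads) is the TCP; z points along the fingers, y is the line along which they close (so a half turn about z gives the same grasp; the last joint's range is limited). The gripper opens to 85 mm and grips with 20 to 120 N. Pads are 22 mm wide; open, the fingers measure 114 mm over their backs; the gripper's body (76 mm by 85 mm) begins 54 mm behind the grasp point. The pads swing forward as they close: fully open they stand 13 mm farther back than shut.
Start: joints at [-71.184, 7.471, 85.268, -0, 87.261, -4.893], TCP at [241.275, -549.356, 250.292] pointing down, gripper open.
Joint ranges: [-169.43, 169.43], [-51.17, 129.36], [1.28, 143.12], [-76.62, 256.62], [0, 156.53], [-152.29, 152.29]. Speed limits (degrees/s): [136.94, 136.94, 159.86, 180, 180, 180].

## Interface

Orientations are given as [roll, pitch, yaw] about the fixed x, y, z axes, in that order (R = Rz(yaw) Ry(pitch) Rx(roll)).
In Python, from bench import r gives the robot as it stands. The module is installed in compiled form; this text tells all that it offers.
- The arm moves only by the tool servo_tool, never from a script. Its arguments are lists of equal length, an entry for each row: "fingers": the finger opening in m, from 0 to 0.0854; "linear": the shift along the tool's x, y, z in m, a list of three; "rotation": the turn, a rotation vector about the tool's x, y, z in degrees, a list of three. A call has 1 to 10 rows; each row is the pose to reach, as a shift and turn from the pose commanded when the call began, along the tool's axes at that moment; what a row does not reach only later rows make up. A row lasts 1/10 s, in which the tool goes at most 50 mm and 8.59 degrees, less where a joint would pass 70% of its speed; a pose out of reach is approached as far as the arm can. A call with a gripper value outside its range is refused whole. The fingers move at their own pace and stop on an object; "force" is the grip in N (left out, the last holds). Time passes only in rows, so rows that repeat a pose let the fingers close. It gives the time, the measured TCP pose, the force, the opening and the grip force at its end, in the units of the state.
- r.sense(): the state, without advancing time (a new reading comes with each control period).
- r.snapshot(name): name is "scene" or "top"; returns a dict with "frame" (400x640x3 uint8, red, green, blue), "fx", "fy", "cx", "cy" (pixels), "k1" (the pictures are not rectified: a ray, as slopes to the right and down, at radius r is drawn at 1 + k1 r^2 times it, then the intrinsics apply), "camera_from_world" (4x4, takes a point from world to camera coordinates). Camera axes: x right, y up, looking along -z (the intrinsics and any distortion apply to the point x, -y, -z); pixel columns grow to the right and rows downward; lengths in mm; the calibration is good to about 2 mm. A picture is of the moment at which its call begins. There is no depth.
- r.hand_in(): hands the job in; it is judged then, once.
The state is a dict: "time": time; "joint_pos": joint angles; "qd": joint speeds; "joint_efforts": joint torques, N m; "tool_pos": TCP position; "tcp_rot": TCP orientation; "ft_force": force on the tool from outside, world axes, zero at the start; "wrist_torque": the same for the moment, N m; "finger_gap": finger opening in mm; "grip_force": force on a finger pad.
Only numpy, scipy, OpenCV 4.12 (cv2) and the standard library are available. Lean on these libraries where they do the work, as an engineer would, in place of code of your own. Each camera call takes 0.05 s, during which the arm holds its last target. There are 200 camera calls.

## Working session

There is one attempt and no reset: what is moved stays moved. The work goes in short steps, Python scripts to look and compute and a tool call to move; the robot and the scene stay as the last step left them, time stands still between calls to the robot, and variables do not carry over. Pictures are saved under pics/ and viewed, at most 10 in all, crops included, and the job is handed in when it is done.

Besides the shell and the picture viewer there is one more tool, called after "Emit:" by a JSON object that holds its "api" and its "payload". servo_tool: Moves the arm, as the interface text tells. Its arguments: {"type":"object","properties":{"fingers":{"type":"array","items":{"type":"number"}},"linear":{"type":"array","items":{"type":"array","items":{"type":"number"}}},"rotation":{"type":"array","items":{"type":"array","items":{"type":"number"}}},"force":{"type":"number"}},"required":["fingers","linear","rotation"]}

```bash
mkdir -p pics; cat > h.py <<'E'
import numpy as np, cv2
from bench import r
def snap(n):
    s=r.snapshot(n); s['T']=np.array(s['camera_from_world']); return s
def save(s,f): cv2.imwrite('pics/'+f,cv2.cvtColor(np.asarray(s['frame']),cv2.COLOR_RGB2BGR))
def ray(s,u,v):
    d=np.array([(u-s['cx'])/s['fx'],(v-s['cy'])/s['fy']]); x=d.copy()
    for _ in range(20): x=d/(1+s['k1']*(x@x))
    R=s['T'][:3,:3];c=-R.T@s['T'][:3,3]
    return c,R.T@np.array([x[0],-x[1],-1])
def px2z(s,u,v,z):
    c,d=ray(s,u,v); return c+d*(z-c[2])/d[2]
def proj(s,p):
    p=np.atleast_2d(p).astype(float)@s['T'][:3,:3].T+s['T'][:3,3]
    x=np.c_[p[:,0]/-p[:,2],-p[:,1]/-p[:,2]]
    x=x*(1+s['k1']*(x**2).sum(1,keepdims=True))
    return x*[s['fx'],s['fy']]+[s['cx'],s['cy']]
def circ(c,d,n=36):
    a=np.linspace(0,2*np.pi,n); return np.c_[c[0]+d/2*np.cos(a),c[1]+d/2*np.sin(a),np.full(n,c[2])]
E
python3 - <<'E'
from h import *
for n in('scene','top'):
    s=snap(n);save(s,n+'0.png');print(n,s['fx'],s['k1'],-s['T'][:3,:3].T@s['T'][:3,3])
print(r.sense())
E
```

```text
scene 381.0356232190811 -0.01739800412501763 [ 328.48107422 -460.98267494  659.46284969]
top 369.5934554834319 -0.027522198301504576 [ 455.53941578   80.9368413  1109.98482124]
{'time': 0.1, 'joint_pos': array([-7.11850234e+01,  7.50928223e+00,  8.53232567e+01,  1.76223283e-03,
        8.72615118e+01, -4.89303456e+00]), 'qd': array([ 0.04398117, -0.05469024, -0.09283302,  0.05362802,  0.08130327,
        0.02726974]), 'joint_efforts': array([ 2.15742439e-03, -5.70954001e+01, -5.01940835e+01, -1.08471472e-04,
        8.21398658e-03,  6.24786503e-05]), 'tool_pos': array([ 241.12696945, -548.91323117,  249.36285065]), 'tcp_rot': array([-1.79906442e+02, -9.77578980e-03,  2.37079175e+01]), 'ft_force': array([-1.04298829, -0.43797237,  0.2020079 ]), 'wrist_torque': array([ 0.00097192, -0.05446593, -0.05848626]), 'grip_force': 0.0, 'finger_gap': 85.43024983398314}
```

View pics/top0.png

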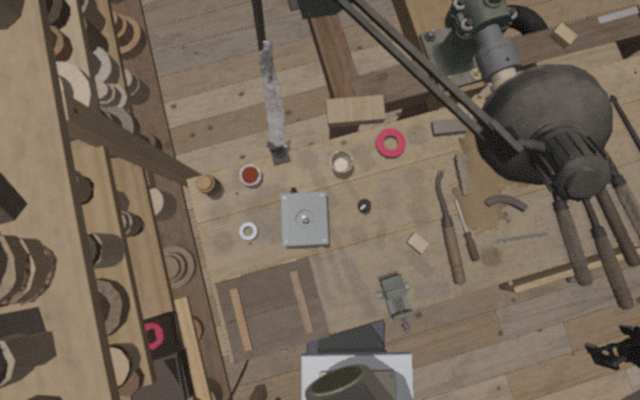

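View pics/scene0.png

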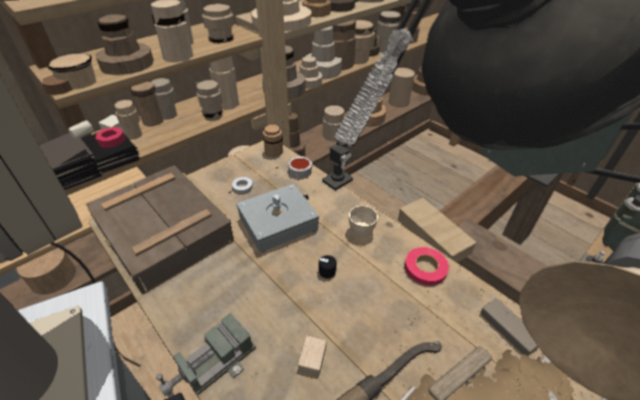

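The top view shows the bezel at (248,232), the box at (305,219) with its spindle at the centre, and the knob at (364,206). The cup is at (342,162), the tin at (250,176) and the offcut at (418,243). In the scene view the knob is at (327,266) and the bezel at (242,185).

```bash
python3 - <<'E'
from h import *
t=cv2.imread('pics/top0.png');s=cv2.imread('pics/scene0.png')
c=lambda im,x,y,w,h,k:cv2.resize(im[y:y+h,x:x+w],None,fx=k,fy=k,interpolation=cv2.INTER_CUBIC)
a=c(t,235,180,140,72,5.7)[:400,:798]
b=np.hstack([c(s,222,165,110,50,4.0)[:190,:440],c(s,310,250,36,20,9.5)[:190,:342]])
a=cv2.copyMakeBorder(a,0,0,0,max(0,782-a.shape[1]),0)[:,:798]
b=cv2.copyMakeBorder(b,0,0,0,a.shape[1]-b.shape[1],0)
cv2.imwrite('pics/c.png',np.vstack([a,b]))
T=snap('top');S=snap('scene')
for n,u,v,z in(('bezel',248.5,232,15),('box',305,219,50),('knob',364,206,36),('tip',305.5,218,89),('cup',342,162,55),('tin',250,176,28),('off',418,243,26)):print(n,px2z(T,u,v,z).round(1))
for n,u,v,z in(('bezel',242,184,15),('knob',327,261,36),('tip',277,196,89)):print(n,px2z(S,u,v,z).round(1))
E
```

```text
bezel [506.2 309.8  15. ]
box [539.3 140.3  50. ]
knob [575.6 -31.7  36. ]
tip [539.  136.7  89. ]
cup [703.8  30.5  55. ]
tin [672.1 304.7  28. ]
off [ 465.7 -186.9   26. ]
bezel [508.4 306.5  15. ]
knob [578.5 -32.4  36. ]
tip [544.2 143.3  89. ]
```

View pics/c.png

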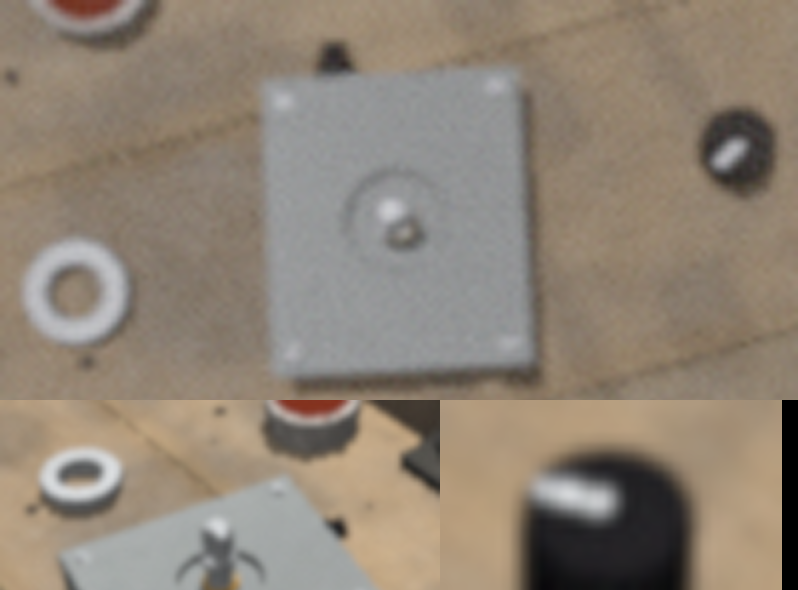

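The crop shows the bezel ring, the box with its gland pointing +x, and the spindle tip as a bright spot up-left of its base. The knob's pointer runs down-left in the top view.

```bash
cat > m.py <<'E'
from h import *
from scipy.optimize import least_squares
def avg(n,k=5):
    L=[snap(n) for _ in range(k)]; s=L[0]; s['A']=np.mean([l['frame'] for l in L],0).astype(np.float32); return s
def silh(s,mask,prims,g,scale=8):
    # fit x,y so that hull of projected circles [(z,d)..] overlays soft mask (centroid match)
    m=cv2.moments(mask.astype(np.float32)); c=np.array([m['m10'],m['m01']])/m['m00']
    def f(p):
        P=np.vstack([circ((p[0],p[1],z),d) for z,d in prims]); h=cv2.convexHull(proj(s,P).astype(np.float32))
        M=cv2.moments(h); return np.array([M['m10'],M['m01']])/M['m00']-c
    return least_squares(f,g,diff_step=1e-3).x, m['m00']
def blob(s,fn,g,z,rad):
    u,v=proj(s,[*g,z])[0]; A=s['A']; m=fn(A).astype(np.uint8)
    Y,X=np.mgrid[:400,:640]; m[(X-u)**2+(Y-v)**2>rad**2]=0
    n,l,st,_=cv2.connectedComponentsWithStats(m); k=1+np.argmax(st[1:,4]); m=(l==k).astype(np.uint8)
    h,_=cv2.findContours(m,cv2.RETR_EXTERNAL,cv2.CHAIN_APPROX_NONE); o=np.zeros_like(m); cv2.drawContours(o,h,-1,1,-1); return o
E
python3 - <<'E'
from m import *
np.set_printoptions(suppress=True,precision=1)
S={n:avg(n) for n in('top','scene')}
import pickle; pickle.dump(S,open('S0.pkl','wb'))
for n,s in S.items():
    gray=lambda A:(A.max(2)-A.min(2)<28)&(A.mean(2)>125)
    m=blob(s,gray,(507,308),7,18); x,a=silh(s,m,[(15,54),(5,54),(5,46),(0,46)],[507,308]); print(n,'bezel',x,a)
    m=blob(s,lambda A:A.mean(2)<75,(577,-32),18,14); m2=cv2.morphologyEx(m,cv2.MORPH_CLOSE,np.ones((5,5)))
    x,a=silh(s,m2,[(36,38),(0,38)],[577,-32]); print(n,'knob',x,a)
    u,v=proj(s,[x[0],x[1],38])[0].astype(int);w=s['A'][v-10:v+11,u-10:u+11].min(2);w=np.clip(w-90,0,None)
    M=cv2.moments(w);p=px2z(s,u-10+M['m10']/M['m00'],v-10+M['m01']/M['m00'],38);d=p[:2]-x;print(' ptr',p,np.degrees(np.arctan2(d[1],d[0])),np.hypot(*d))
t=[]
for n,g in(('top',(541,140,70)),('scene',(541,140,70)),('scene',(577,-32,18)),('top',(577,-32,30))):
    s=S[n];u,v=proj(s,g)[0].astype(int);t.append(cv2.resize(s['A'][v-14:v+14,u-14:u+14],None,fx=10,fy=10,interpolation=cv2.INTER_CUBIC))
    print(n,u-14,v-14)
im=np.vstack([np.hstack(t[:2]),np.hstack(t[2:])]);cv2.imwrite('pics/z.png',np.clip(im,0,255)[...,::-1])
E
```

```text
top bezel [512.4 313.9] 318.0
top knob [577.6 -33.3] 130.0
 ptr [579.5 -30.9  38. ] 51.342066096392294 3.1070943305076506
scene bezel [510.6 316.4] 235.0
scene knob [577.4 -35.4] 347.0
 ptr [580.5 -22.1  38. ] 77.00389309659397 13.616902727400152
top 290 203
scene 262 189
scene 312 252
top 349 191[ WARN:0@3.881] global loadsave.cpp:1063 imwrite_ Unsupported depth image for selected encoder is fallbacked to CV_8U.
```

View pics/z.png

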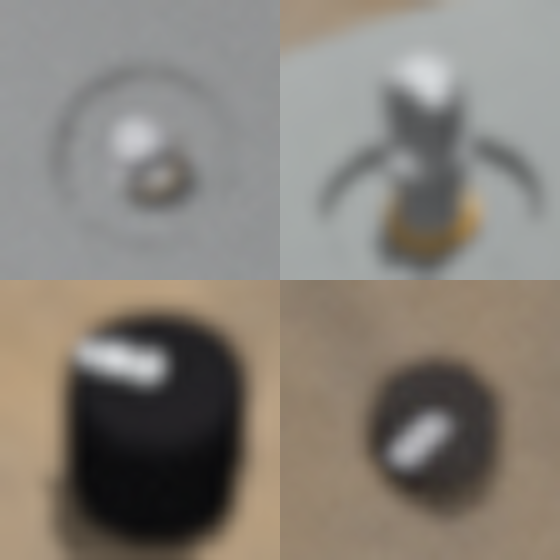

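The zoomed views show the knob's pointer running toward the lower left in the top view. In the scene view the shoulder's top shows at the spindle's left front, so the flat faces roughly the robot's side. I'll refine these numbers next.

```bash
python3 - <<'E'
from m import *
import pickle
np.set_printoptions(suppress=True,precision=1)
S=pickle.load(open('S0.pkl','rb'))
ang=lambda d:np.degrees(np.arctan2(d[1],d[0]))
for n,s in S.items():
    for th in(140,155,170):
        m=blob(s,lambda A:A.min(2)>th,(507,309),12,14); x,a=silh(s,m,[(15,54)],[507,308])
        P=proj(s,circ((x[0],x[1],15),54)).astype(np.float32); print(n,'bezel',x,a,cv2.contourArea(P))
    # box top face
    u,v=proj(s,(541,140,50))[0];A=s['A'];g=((A.max(2)-A.min(2)<22)&(A.mean(2)>115)).astype(np.uint8)
    Y,X=np.mgrid[:400,:640];g[(X-u)**2+(Y-v)**2>45**2]=0
    g=cv2.morphologyEx(g,cv2.MORPH_OPEN,np.ones((5,5)));g=cv2.morphologyEx(g,cv2.MORPH_CLOSE,np.ones((9,9)))
    nn,l,st,_=cv2.connectedComponentsWithStats(g);k=l[int(v)+8,int(u)];m=(l==k).astype(np.uint8)
    h=cv2.convexHull(np.vstack(cv2.findContours(m,0,1)[0])); q=cv2.approxPolyN(h,4,approxCurve=None) if hasattr(cv2,'approxPolyN') else cv2.approxPolyDP(h,4,True)
    W=np.array([px2z(s,a,b,50)[:2] for a,b in q.reshape(-1,2)]);print(n,'box',q.reshape(-1,2).tolist(),W.tolist(),W.mean(0))
    print(' sides',[np.linalg.norm(W[i]-W[i-1]).round(1) for i in range(4)],[ang(W[i]-W[i-1]).round(1) for i in range(4)])
for n,o,i in(('top',(360,209),(365,204.5)),('scene',(319.5,258.7),(328,260.5))):
    a,b=px2z(S[n],*o,38)[:2],px2z(S[n],*i,38)[:2];print('ptr',n,a,b,ang(a-b),np.linalg.norm(a-b))
for n,p,z in(('top',(303,216.2),89),('top',(301.8+2.7,218.7),50),('scene',(275.8,196.5),89)):print(n,z,px2z(S[n],*p,z))
E
```

```text
top bezel [510.5 312.6] 269.0 260.0864239274524
top bezel [510.5 312.5] 252.0 260.0935240352992
top bezel [510.6 312.4] 217.0 260.0860995572293
top box [[328, 243], [281, 246], [279, 193], [325, 191]] [[469.82788355340637, 75.4313841411978], [463.43984603370757, 209.28474918528428], [616.0245523565299, 215.15175321162724], [619.6944862893561, 81.57660775758698]] [542.2 145.4]
 sides [np.float64(150.0), np.float64(134.0), np.float64(152.7), np.float64(133.6)] [np.float64(-177.7), np.float64(92.7), np.float64(2.2), np.float64(-88.4)]
scene bezel [509.9 313. ] 245.0 209.80941948131658
scene bezel [509.7 312.5] 222.0 210.08941154391505
scene bezel [509.3 312. ] 205.0 210.36709034757223
scene box [[318, 216], [257, 240], [235, 201], [294, 183]] [[615.5976346047909, 80.2497114228309], [466.7295340415675, 74.2432700360958], [463.4583381772877, 212.7092643215213], [615.6011059477229, 210.5077033698165]] [540.3 144.4]
 sides [np.float64(130.3), np.float64(149.0), np.float64(138.5), np.float64(152.2)] [np.float64(-90.0), np.float64(-177.7), np.float64(91.4), np.float64(-0.8)]
ptr top [566.8 -19.6] [579.8 -34.5] 130.851982873593 19.80919723190754
ptr scene [566.7 -21.5] [580.1 -33.5] 138.19729128735165 18.049831987219093
top 89 [544.1 143.6  89. ]
top 50 [540.2 141.7  50. ]
scene 89 [541.1 143.   89. ]
```

```bash
python3 - <<'E'
from m import *
import pickle
S=pickle.load(open('S0.pkl','rb'))
def D(c,R,f,th,n=40):
    a=np.linspace(0,2*np.pi,121);p=np.c_[R*np.cos(a),R*np.sin(a)];p[:,0]=np.minimum(p[:,0],f)
    t=np.radians(th);return np.c_[p@np.array([[np.cos(t),np.sin(t)],[-np.sin(t),np.cos(t)]])+c[:2],np.full(121,c[2])]
rows=[]
for n,c in(('scene',(541,143)),('top',(543,143.5))):
    s=S[n];u,v=proj(s,(*c,74))[0].round().astype(int);row=[]
    for th in(None,150,190,230):
        im=cv2.resize(s['A'][v-12:v+12,u-9:u+9],None,fx=11,fy=11,interpolation=cv2.INTER_CUBIC);im=np.clip(im,0,255).astype(np.uint8).copy()
        if th is not None:
            for P,col in((D((*c,89),7,2.5,th),(255,0,0)),(D((*c,86),9,4.5,th),(0,200,0)),(D((*c,70),9,4.5,th),(0,0,255)),(circ((*c,70),22),(255,255,0))):
                q=((proj(s,P)-[u-9,v-12]+.5)*11).astype(np.int32);cv2.polylines(im,[q],True,col,1)
        row.append(im)
    rows.append(np.hstack(row))
im=np.vstack(rows);print(im.shape);cv2.imwrite('pics/d.png',im[...,::-1])
E
```

```text
(528, 792, 3)
```

View pics/d.png

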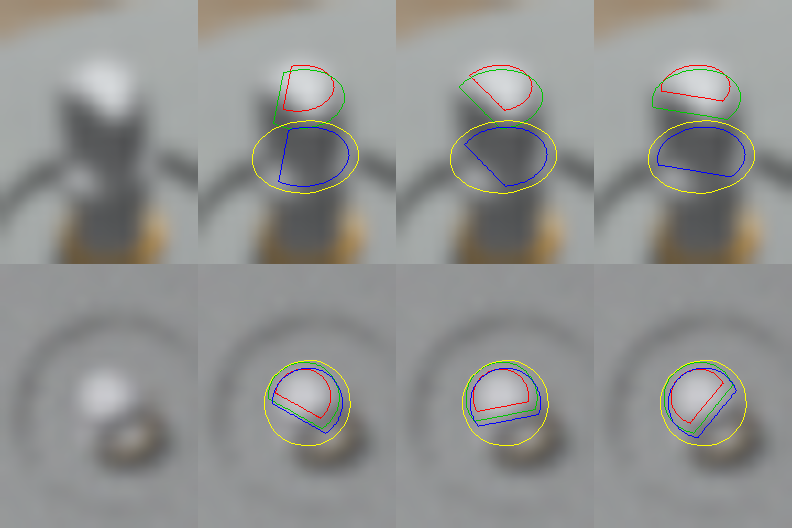

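The 190° outline matches the D in both views: its edge runs along the tip's flat and the shoulder shows at lower left. My estimates, positions in mm:

| Item | Position (x, y) | Angle |
|---|---|---|
| Bezel | (510, 312.5) | n/a |
| Spindle | (542, 143.5) | flat ≈ 190° |
| Knob | (577.5, -33.5) | pointer ≈ 134° |

The knob therefore needs about +56° of turning. Moving now, starting with the tool turned to yaw 90.

Emit:
{"api": "servo_tool", "payload": {"fingers": [0.085,0.085,0.085,0.085,0.085,0.085,0.085,0.085,0.085,0.085], "linear": [[0.0296,-0.034,0],[0.0592,-0.068,0],[0.0888,-0.102,0],[0.1184,-0.136,0],[0.148,-0.17,0],[0.1776,-0.204,0],[0.2072,-0.238,0],[0.2368,-0.272,0],[0.2664,-0.306,0],[0.296,-0.34,0]], "rotation": [[0,0,-7],[0,0,-14],[0,0,-21],[0,0,-28],[0,0,-35],[0,0,-42],[0,0,-49],[0,0,-56],[0,0,-63],[0,0,-66.3]]}}

```text
time: 1.7
tool_pos: [375.8, -117.4, 250.6]
tcp_rot: [179.9, 0.0, 90.3]
ft_force: [1.0, -0.4, 0.3]
finger_gap: 85.2
grip_force: 0.0
```

Emit:
{"api": "servo_tool", "payload": {"fingers": [0.085,0.085,0.085,0.085,0.085,0.085,0.085,0.085,0.085,0.085], "linear": [[0.043,0.0134,0],[0.086,0.0268,0],[0.129,0.0402,0],[0.172,0.0536,0],[0.215,0.067,0],[0.258,0.0804,0],[0.301,0.0938,0.02],[0.344,0.1072,0.05],[0.387,0.1206,0.08],[0.43,0.134,0.11]], "rotation": [[0,0,0],[0,0,0],[0,0,0],[0,0,0],[0,0,0],[0,0,0],[0,0,0],[0,0,0],[0,0,0],[0,0,0]]}}

```text
time: 2.7
tool_pos: [506.8, 303.2, 146.3]
tcp_rot: [180.0, -0.0, 90.0]
ft_force: [0.1, -0.2, 1.2]
finger_gap: 84.5
grip_force: 0.0
```

Emit:
{"api": "servo_tool", "payload": {"fingers": [0.085,0.085], "linear": [[0,0,0],[0,0,0]], "rotation": [[0,0,0],[0,0,0]]}}

```text
time: 2.9
tool_pos: [505.4, 301.4, 145.1]
tcp_rot: [-179.8, 0.1, 90.1]
ft_force: [-0.2, 0.1, 0.2]
finger_gap: 85.0
grip_force: 0.0
```

Emit:
{"api": "servo_tool", "payload": {"fingers": [0.085,0.085,0.085,0.085,0.085], "linear": [[0.011,0.005,0.03],[0.011,0.005,0.06],[0.011,0.005,0.085],[0.011,0.005,0.085],[0.011,0.005,0.085]], "rotation": [[0,0,0],[0,0,0],[0,0,0],[0,0,0],[0,0,0]]}}

```text
time: 3.4
tool_pos: [512.3, 311.6, 64.1]
tcp_rot: [179.9, -0.0, 89.9]
ft_force: [0.5, -0.3, 0.9]
finger_gap: 84.7
grip_force: 0.0
```

```bash
python3 - <<'E'
from m import *
t=[]
for n in('top','scene'):
    s=avg(n,2);u,v=proj(s,(510,312,30))[0].astype(int);print(n,u,v,r.sense()['tool_pos'])
    v=max(v,35);t.append(cv2.resize(s['A'][v-35:v+35,u-40:u+40],None,fx=5,fy=5,interpolation=cv2.INTER_CUBIC))
cv2.imwrite('pics/g.png',np.clip(np.hstack(t),0,255).astype(np.uint8)[...,::-1])
E
```

```text
top 246 230 [513.32172127 312.47299813  65.33890132]
scene 241 178 [513.09632773 312.66860083  64.89360454]
```

View pics/g.png

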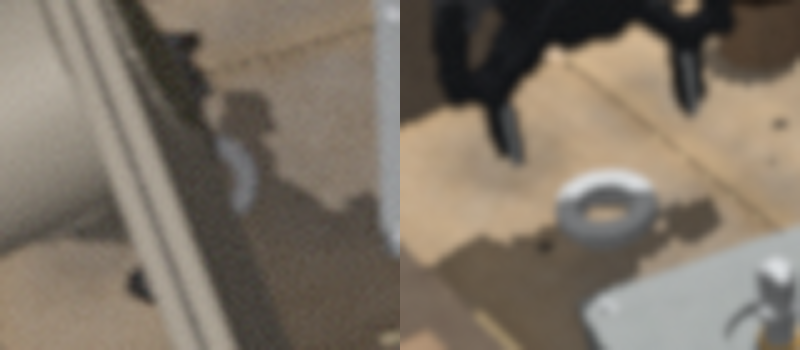

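The scene view shows the fingertips straddling the ring, at (513,160) and (690,110) in the crop. I'll go down and grip.

Emit:
{"api": "servo_tool", "payload": {"fingers": [0.085,0.085,0.085,0.05,0.05,0.05,0.05,0.05], "linear": [[0,-0.003,0.02],[0,-0.003,0.038],[0,-0.003,0.038],[0,-0.003,0.038],[0,-0.003,0.038],[0,-0.003,0.038],[0,-0.003,0.038],[0,-0.003,0.038]], "rotation": [[0,0,0],[0,0,0],[0,0,0],[0,0,0],[0,0,0],[0,0,0],[0,0,0],[0,0,0]], "force": 40}}

```text
time: 4.4
tool_pos: [509.7, 312.8, 26.5]
tcp_rot: [179.9, -0.1, 90.0]
ft_force: [-1.4, -0.9, 6.3]
finger_gap: 50.9
grip_force: 40.6
```

Emit:
{"api": "servo_tool", "payload": {"fingers": [0.045,0.045,0.045,0.045], "linear": [[0,0,-0.02],[0,0,-0.06],[0,0,-0.1],[0,0,-0.1]], "rotation": [[0,0,0],[0,0,0],[0,0,0],[0,0,0]]}}

```text
time: 4.8
tool_pos: [512.9, 314.4, 132.8]
tcp_rot: [179.3, -0.3, 90.0]
ft_force: [0.5, 1.4, 0.1]
finger_gap: 50.9
grip_force: 42.1
```

```bash
python3 - <<'E'
from m import *
t=[]
for n in('top','scene'):
    s=avg(n,2);u,v=proj(s,(510,312,110))[0].astype(int);print(n,u,v,r.sense()['tool_pos'],r.sense()['finger_gap'])
    v=max(v,35);t.append(cv2.resize(s['A'][v-35:v+35,u-40:u+40],None,fx=5,fy=5,interpolation=cv2.INTER_CUBIC))
cv2.imwrite('pics/g2.png',np.clip(np.hstack(t),0,255).astype(np.uint8)[...,::-1])
E
```

```text
top 240 229 [509.89078261 312.89043992 126.6973599 ] 50.787070931723804
scene 237 153 [507.88760402 311.87267745 123.34399897] 51.29366103167743
```

View pics/g2.png

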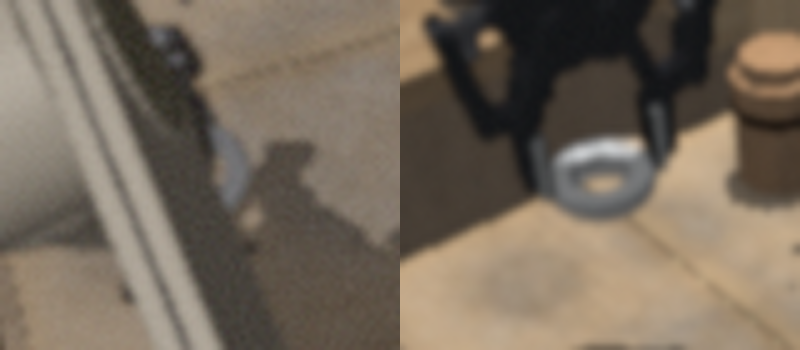

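The bezel is held level, with its ring centre at about (603,167) in the scene crop. Next I'll carry it over the recess.

Emit:
{"api": "servo_tool", "payload": {"fingers": [0.045,0.045,0.045,0.045,0.045,0.045,0.045,0.045,0.045,0.045], "linear": [[-0.01,0.002,-0.02],[-0.04,0.007,-0.025],[-0.07,0.013,-0.025],[-0.1,0.019,-0.025],[-0.13,0.025,-0.025],[-0.155,0.029,-0.025],[-0.165,0.032,-0.025],[-0.169,0.032,-0.025],[-0.169,0.032,-0.025],[-0.169,0.032,-0.025]], "rotation": [[0,0,0],[0,0,0],[0,0,0],[0,0,0],[0,0,0],[0,0,0],[0,0,0],[0,0,0],[0,0,0],[0,0,0]]}}

```text
time: 6.0
tool_pos: [540.1, 144.1, 148.7]
tcp_rot: [-180.0, -0.0, 90.1]
ft_force: [-0.1, 0.3, -0.9]
finger_gap: 50.5
grip_force: 42.1
```

```bash
python3 - <<'E'
from m import *
t=[];P=[]
s=snap('scene');L=[]
for _ in range(8): L.append(snap('scene')['frame']);P.append(r.sense()['tool_pos'])
s['A']=np.mean(L,0);P=np.array(P);print(P.round(1),P.mean(0))
p=P.mean(0);c=p-[0,0,12]; top=c[2]
import pickle;pickle.dump((s,p),open('S1.pkl','wb'))
u,v=proj(s,(542,143,100))[0].astype(int);print(u,v)
im=cv2.resize(s['A'][v-25:v+25,u-25:u+25],None,fx=11,fy=11,interpolation=cv2.INTER_CUBIC);im=np.clip(im,0,255).astype(np.uint8).copy()
for C,col in((circ(c,54),(255,0,0)),(circ(c-[0,0,10],54),(255,255,0)),(circ(c-[0,0,15],46),(0,255,0)),(circ((541,143,89),14),(0,0,255))):
    cv2.polylines(im,[((proj(s,C)-[u-25,v-25]+.5)*11).astype(np.int32)],True,col,1)
cv2.imwrite('pics/g3.png',im[...,::-1])
E
```

```text
[[540.2 144.2 149. ]
 [540.3 144.1 149.1]
 [540.3 144.  149.1]
 [540.4 143.9 149.2]
 [540.4 143.7 149.2]
 [540.4 143.6 149.2]
 [540.4 143.5 149.2]
 [540.4 143.4 149.1]] [540.3642231  143.7916652  149.13717793]
275 192
```

View pics/g3.png

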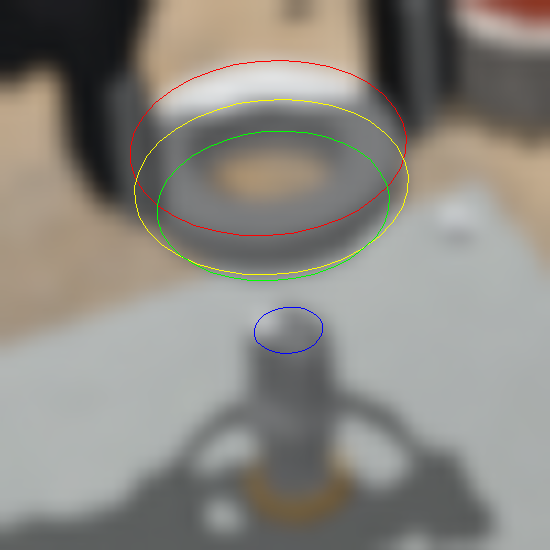

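The projected ring outline overlays the real bezel to within 1–2 mm, and the spindle tip, centred at (290,325) in the crop, matches its outline. I'll shift x by +1 mm and lower it.

Emit:
{"api": "servo_tool", "payload": {"fingers": [0.045,0.045,0.045,0.045,0.045,0.045,0.045], "linear": [[0,0.001,0.01],[0,0.001,0.025],[0,0.001,0.04],[0,0.001,0.055],[0,0.001,0.063],[0,0.001,0.066],[0,0.001,0.066]], "rotation": [[0,0,0],[0,0,0],[0,0,0],[0,0,0],[0,0,0],[0,0,0],[0,0,0]]}}

```text
time: 7.15
tool_pos: [541.2, 143.1, 82.5]
tcp_rot: [-179.9, 0.0, 90.0]
ft_force: [-0.6, 0.6, -0.1]
finger_gap: 50.4
grip_force: 42.1
```

Emit:
{"api": "servo_tool", "payload": {"fingers": [0.045,0.045,0.045,0.045,0.045,0.045], "linear": [[0,0,0.002],[0,0,0.004],[0,0,0.006],[0,0,0.008],[0,0,0.01],[0,0,0.01]], "rotation": [[0,0,0],[0,0,0],[0,0,0],[0,0,0],[0,0,0],[0,0,0]]}}

```text
time: 7.75
tool_pos: [541.2, 143.2, 72.8]
tcp_rot: [-180.0, 0.0, 90.0]
ft_force: [-1.1, -0.5, -0.9]
finger_gap: 50.8
grip_force: 42.1
```

Emit:
{"api": "servo_tool", "payload": {"fingers": [0.045,0.045,0.045,0.045], "linear": [[0,0,0.001],[0,0,0.002],[0,0,0.003],[0,0,0.003]], "rotation": [[0,0,0],[0,0,0],[0,0,0],[0,0,0]]}}

```text
time: 8.15
tool_pos: [541.7, 143.2, 71.4]
tcp_rot: [180.0, 0.0, 90.0]
ft_force: [-6.6, -2.0, 11.0]
finger_gap: 50.7
grip_force: 43.3
```

Emit:
{"api": "servo_tool", "payload": {"fingers": [0.06,0.07,0.085,0.085,0.085,0.085,0.085,0.085], "linear": [[0,0,0],[0,0,0],[0,0,0],[0,0,-0.005],[0,0,-0.03],[0,0,-0.07],[0,0,-0.11],[0,0,-0.13]], "rotation": [[0,0,0],[0,0,0],[0,0,0],[0,0,0],[0,0,0],[0,0,0],[0,0,0],[0,0,0]]}}

```text
time: 8.95
tool_pos: [543.1, 143.5, 204.9]
tcp_rot: [179.7, -0.1, 90.0]
ft_force: [0.6, 0.3, 1.0]
finger_gap: 85.2
grip_force: 0.0
```

```bash
python3 - <<'E'
from m import *
s=avg('scene',3);print(r.sense()['tool_pos'])
u,v=proj(s,(541,143,60))[0].astype(int);print(u,v)
im=cv2.resize(s['A'][v-25:v+25,u-25:u+25],None,fx=11,fy=11,interpolation=cv2.INTER_CUBIC);im=np.clip(im,0,255).astype(np.uint8).copy();im2=im.copy()
for C,col in((circ((541,143,60),54),(255,0,0)),(circ((541,143,50),54),(255,255,0)),(circ((541,143,89),14),(0,0,255)),(circ((541,143,60),30),(0,255,0))):
    cv2.polylines(im,[((proj(s,C)-[u-25,v-25]+.5)*11).astype(np.int32)],True,col,1)
cv2.imwrite('pics/g4.png',cv2.resize(np.hstack([im2,im]),(800,400))[...,::-1])
E
```

```text
[542.76856292 143.42524047 202.53520335]
276 205
```

View pics/g4.png

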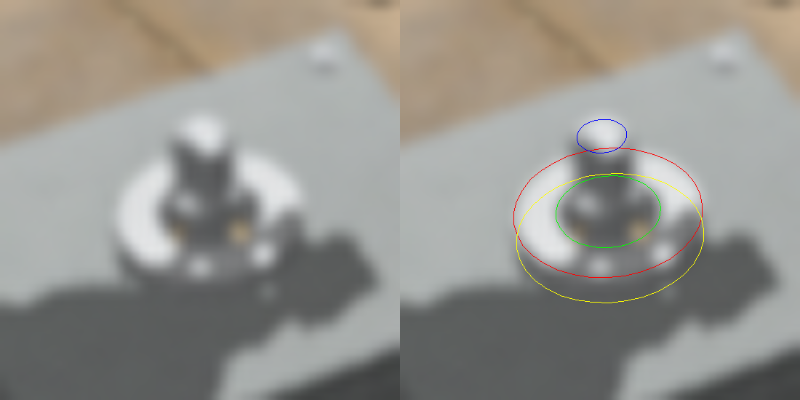

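The bezel lies flat round the spindle and its top outline matches at home height. The spindle tip is centred at (203,133) in the left half and its flat is unchanged. On to the knob, with the tool at yaw 40.

Emit:
{"api": "servo_tool", "payload": {"fingers": [0.085,0.085,0.085,0.085,0.085,0.085,0.085,0.085,0.085,0.085], "linear": [[-0.02,0.004,0],[-0.05,0.01,0],[-0.08,0.016,0],[-0.11,0.022,0],[-0.14,0.028,0],[-0.165,0.033,0.03],[-0.177,0.035,0.07],[-0.177,0.035,0.1],[-0.177,0.035,0.11],[-0.177,0.035,0.11]], "rotation": [[0,0,6],[0,0,12],[0,0,18],[0,0,24],[0,0,30],[0,0,36],[0,0,42],[0,0,47],[0,0,50],[0,0,50]]}}

```text
time: 10.1
tool_pos: [573.2, -33.6, 85.5]
tcp_rot: [-179.7, 0.3, 39.9]
ft_force: [0.2, 0.5, -0.6]
finger_gap: 85.3
grip_force: 0.0
```

```bash
python3 - <<'E'
from m import *
P=[]
for _ in range(6): snap('top');P.append(r.sense()['tool_pos'])
print(np.array(P).round(1),r.sense()['tcp_rot'])
y=np.radians(r.sense()['tcp_rot'][2]);d=np.array([577.5,-33.5])-P[-1][:2];print(d@[np.cos(y),np.sin(y)],d@[np.sin(y),-np.cos(y)])
E
```

```text
[[574.6 -33.6  87.7]
 [575.8 -33.7  89.3]
 [576.7 -33.8  90.4]
 [577.2 -33.8  91.1]
 [577.4 -33.8  91.4]
 [577.4 -33.8  91.5]] [ 1.79906130e+02 -8.45505764e-02  4.00737913e+01]
0.23378716877958985 -0.1404369706612289
```

Emit:
{"api": "servo_tool", "payload": {"fingers": [0.085,0.085,0.085,0.085,0.03,0.03,0.03,0.03,0.03,0.03], "linear": [[0,0,0.02],[0,0,0.045],[0,0,0.062],[0,0,0.065],[0,0,0.065],[0,0,0.065],[0,0,0.065],[0,0,0.065],[0,0,0.065],[0,0,0.065]], "rotation": [[0,0,0],[0,0,0],[0,0,0],[0,0,0],[0,0,0],[0,0,0],[0,0,0],[0,0,0],[0,0,0],[0,0,0]], "force": 70}}

```text
time: 11.4
tool_pos: [578.0, -34.0, 27.0]
tcp_rot: [179.9, -0.1, 40.0]
ft_force: [-0.7, -0.8, 6.0]
finger_gap: 35.8
grip_force: 70.4
```

Emit:
{"api": "servo_tool", "payload": {"fingers": [0.03,0.03,0.03,0.03], "linear": [[0,0,-0.03],[0,0,-0.07],[0,0,-0.11],[0,0,-0.125]], "rotation": [[0,0,0],[0,0,0],[0,0,0],[0,0,0]]}}

```text
time: 11.8
tool_pos: [579.2, -34.2, 155.8]
tcp_rot: [179.7, -0.3, 40.0]
ft_force: [1.6, -0.1, -0.9]
finger_gap: 35.6
grip_force: 70.2
```

Emit:
{"api": "servo_tool", "payload": {"fingers": [0.03,0.03,0.03,0.03,0.03,0.03,0.03,0.03,0.03,0.03], "linear": [[0.009,-0.016,0],[0.022,-0.04,0],[0.035,-0.065,0],[0.05,-0.092,0],[0.063,-0.117,0],[0.076,-0.14,0],[0.083,-0.153,0],[0.086,-0.159,0],[0.086,-0.159,0],[0.086,-0.159,0]], "rotation": [[0,0,-7],[0,0,-14],[0,0,-21],[0,0,-28],[0,0,-35],[0,0,-42],[0,0,-49],[0,0,-56],[0,0,-56],[0,0,-56]]}}

```text
time: 12.8
tool_pos: [540.0, 143.1, 149.9]
tcp_rot: [-180.0, 0.0, 95.8]
ft_force: [0.1, -0.7, -0.7]
finger_gap: 35.7
grip_force: 70.2
```

```bash
python3 - <<'E'
from m import *
P=[];L=[]
for _ in range(4): snap('scene')
for _ in range(6): s=snap('scene');L.append(s['frame']);P.append(r.sense()['tool_pos'])
s['A']=np.mean(L,0);P=np.array(P);p=P[-3:].mean(0);print(P.round(1),r.sense()['tcp_rot'],r.sense()['finger_gap'])
c=(p[0],p[1],p[2]+9)
u,v=proj(s,(542,143,115))[0].astype(int);print(u,v)
im=cv2.resize(s['A'][v-26:v+26,u-20:u+20],None,fx=11,fy=11,interpolation=cv2.INTER_CUBIC);im=np.clip(im,0,255).astype(np.uint8).copy();im2=im.copy()
a=np.radians(190);e=np.array([np.cos(a),np.sin(a),0]);q=np.array([-e[1],e[0],0]);b=np.array(c)+[0,0,2]
bar=np.array([b+q*2.5,b+17*e+q*2.5,b+17*e-q*2.5,b-q*2.5])
for C,col in((circ(c,38),(255,0,0)),(circ((c[0],c[1],c[2]-36),38),(255,255,0)),(circ((541.3,143.2,89),14),(0,0,255)),(bar,(0,255,0))):
    cv2.polylines(im,[((proj(s,C)-[u-20,v-26]+.5)*11).astype(np.int32)],True,col,1)
cv2.imwrite('pics/g5.png',cv2.resize(np.hstack([im2,im]),(800,520))[...,::-1])
E
```

```text
[[540.3 142.7 150.1]
 [540.3 142.8 150.1]
 [540.3 142.9 150.1]
 [540.2 143.  150.1]
 [540.2 143.  150.2]
 [540.2 143.1 150.1]] [1.79998764e+02 1.71361716e-03 9.59739286e+01] 36.12406427748184
275 187
```

View pics/g5.png

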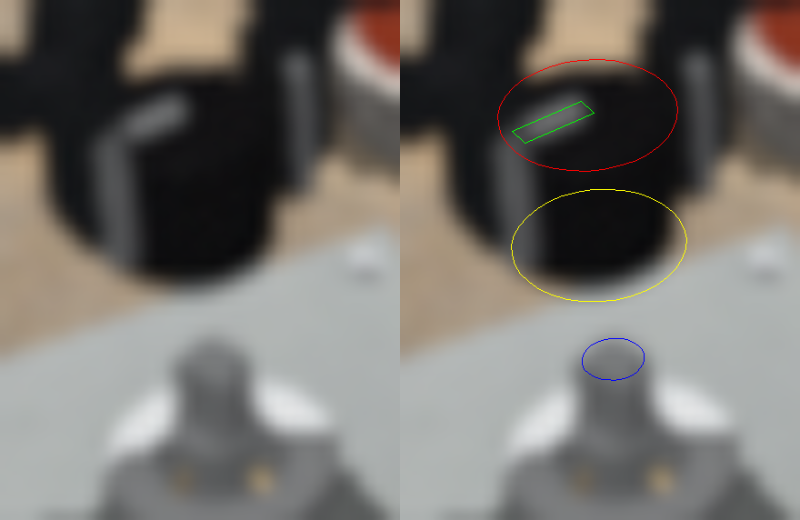

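The pointer bar, from (130,130) to (185,105), agrees with the 190° model. Knob and spindle line up to about 1 mm, so I'll shift x by +1 mm and lower it.

Emit:
{"api": "servo_tool", "payload": {"fingers": [0.03,0.03,0.03,0.03,0.03], "linear": [[0,0.001,0.01],[0,0.001,0.02],[0,0.001,0.029],[0,0.001,0.031],[0,0.001,0.031]], "rotation": [[0,0,0],[0,0,0],[0,0,0],[0,0,0],[0,0,0]]}}

```text
time: 13.8
tool_pos: [540.5, 143.3, 118.1]
tcp_rot: [-179.9, 0.0, 96.0]
ft_force: [0.5, 0.7, -0.4]
finger_gap: 35.7
grip_force: 70.2
```

Emit:
{"api": "servo_tool", "payload": {"fingers": [0.03,0.03,0.03,0.03,0.03,0.03,0.03], "linear": [[0,0,0.0015],[0,0,0.003],[0,0,0.0045],[0,0,0.006],[0,0,0.0075],[0,0,0.009],[0,0,0.009]], "rotation": [[0,0,0],[0,0,0],[0,0,0],[0,0,0],[0,0,0],[0,0,0],[0,0,0]]}}

```text
time: 14.5
tool_pos: [541.1, 143.1, 109.9]
tcp_rot: [-180.0, 0.0, 96.0]
ft_force: [-0.8, -1.0, -1.0]
finger_gap: 36.0
grip_force: 70.2
```

Emit:
{"api": "servo_tool", "payload": {"fingers": [0.03,0.03,0.03,0.03,0.03,0.03,0.03], "linear": [[0,0,0.002],[0,0,0.004],[0,0,0.006],[0,0,0.008],[0,0,0.01],[0,0,0.011],[0,0,0.011]], "rotation": [[0,0,0],[0,0,0],[0,0,0],[0,0,0],[0,0,0],[0,0,0],[0,0,0]]}}

```text
time: 15.2
tool_pos: [541.1, 143.2, 98.9]
tcp_rot: [-180.0, 0.0, 96.0]
ft_force: [0.4, -3.5, -0.7]
finger_gap: 35.7
grip_force: 70.3
```

Engaged. Pressing further, I expect shoulder contact near 97 and full travel near 91.

Emit:
{"api": "servo_tool", "payload": {"fingers": [0.03,0.03,0.03,0.03,0.03,0.03], "linear": [[0,0,0.001],[0,0,0.002],[0,0,0.003],[0,0,0.004],[0,0,0.004],[0,0,0.004]], "rotation": [[0,0,0],[0,0,0],[0,0,0],[0,0,0],[0,0,0],[0,0,0]]}}

```text
time: 15.8
tool_pos: [541.2, 143.2, 95.3]
tcp_rot: [180.0, 0.0, 96.0]
ft_force: [-1.6, -4.7, 3.8]
finger_gap: 35.8
grip_force: 70.7
```

Emit:
{"api": "servo_tool", "payload": {"fingers": [0.03,0.03,0.03,0.03,0.03,0.03], "linear": [[0,0,0.001],[0,0,0.002],[0,0,0.003],[0,0,0.004],[0,0,0.004],[0,0,0.004]], "rotation": [[0,0,0],[0,0,0],[0,0,0],[0,0,0],[0,0,0],[0,0,0]]}}

```text
time: 16.4
tool_pos: [541.3, 143.2, 91.8]
tcp_rot: [180.0, 0.0, 96.0]
ft_force: [-3.5, -5.3, 7.4]
finger_gap: 35.8
grip_force: 71.0
```

Emit:
{"api": "servo_tool", "payload": {"fingers": [0.03,0.03,0.03,0.03,0.03,0.03], "linear": [[0,0,0.001],[0,0,0.002],[0,0,0.003],[0,0,0.003],[0,0,0.003],[0,0,0.003]], "rotation": [[0,0,0],[0,0,0],[0,0,0],[0,0,0],[0,0,0],[0,0,0]]}}

```text
time: 17.0
tool_pos: [541.5, 143.3, 90.6]
tcp_rot: [180.0, 0.0, 96.0]
ft_force: [-11.3, -7.2, 22.2]
finger_gap: 35.4
grip_force: 72.6
```

Emit:
{"api": "servo_tool", "payload": {"fingers": [0.03,0.03,0.03,0.03,0.03,0.03], "linear": [[0,0,0.0005],[0,0,0.0005],[0,0,0.0005],[0,0,0.0005],[0,0,0.0005],[0,0,0.0005]], "rotation": [[0,0,0],[0,0,0],[0,0,0],[0,0,0],[0,0,0],[0,0,0]]}}

```text
time: 17.6
tool_pos: [541.5, 143.4, 90.5]
tcp_rot: [180.0, 0.0, 96.0]
ft_force: [-12.4, -7.2, 26.1]
finger_gap: 35.9
grip_force: 73.0
```

```bash
python3 -c "
from bench import r
s=r.sense();print(s['tool_pos'],s['ft_force'],s['time']);print(r.hand_in())"
```

```text
[541.53207919 143.36093901  90.53537985] [-12.44213095  -7.18899378  26.07367107] 17.6
the job is handed in; nothing more can be done
None
```

I handed the job in at 17.6 s with the bezel seated and released in the recess and the knob on the spindle, still pressed against its stop at about 26 N; the hand-in returned no verdict, so success is unconfirmed.

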